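# Reverse the row of gouges from the honing tray to the bench rack

### The job

The four carving gouges in the honing tray are honed; move them to the wooden bench rack in the reverse order, for the work place across the bench: the gouge at the tray's left end goes to the rack's right end, and so on, one to a bay. Lay each one fully down into both notched rails, lying straight across them with the middle of its coloured grip midway between the rails. Lower them into place rather than dropping them, for their edges are keen.

Things in the scene. Friction and masses are not known exactly. Their poses are not given: they have to be found in the camera images.
- rack: Fixed wooden rack, empty: dark base 268 mm wide, 10 thick; two pale notched rails, 10 thick, at x = -38 and +38 mm. 4 bays at y = -96, -32, 32, 96. Notch: flat floor 12 wide at height 45, 45 degree flanks, mouth 40 wide at height 59; a seated handle's axis is at z = 58 mm. Origin: on the table, middle of row and rails. x points away from the robot (yaw within 0.2 rad), y left along the row.
- tray: Fixed honing tray, same shape, bays, origin and axes as the rack, beside it on its left or right: black base (x from -105 to +60 mm), grey notched rails, a coloured tag at the near end of each bay. It holds the four gouges at the start.
- gouge_red: Gouge, red grip, 0.1 to 0.17 kg. Handle 26 mm round from x = -72 to +62 mm, red from -33 to +33; then shank and 10 mm wide blade to +152. Origin: on the axis, middle of the red part; x towards the blade (may roll). Mass centre 10 mm bladewards. Starts in the tray, blade away from you, origin midway between the rails: grip there from above, across; 38 mm free to the next handle.
- gouge_yellow: Gouge, yellow grip, 0.1 to 0.17 kg. Handle 26 mm round from x = -72 to +62 mm, yellow from -33 to +33; then shank and 14 mm wide blade to +152. Origin: on the axis, middle of the yellow part; x towards the blade (may roll). Mass centre 10 mm bladewards. Starts in the tray, blade away from you, origin midway between the rails: grip there from above, across; 38 mm free to the next handle.
- gouge_green: Gouge, green grip, 0.1 to 0.17 kg. Handle 26 mm round from x = -72 to +62 mm, green from -33 to +33; then shank and 18 mm wide blade to +152. Origin: on the axis, middle of the green part; x towards the blade (may roll). Mass centre 10 mm bladewards. Starts in the tray, blade away from you, origin midway between the rails: grip there from above, across; 38 mm free to the next handle.
- gouge_blue: Gouge, blue grip, 0.1 to 0.17 kg. Handle 26 mm round from x = -72 to +62 mm, blue from -33 to +33; then shank and 24 mm wide blade to +152. Origin: on the axis, middle of the blue part; x towards the blade (may roll). Mass centre 10 mm bladewards. Starts in the tray, blade away from you, origin midway between the rails: grip there from above, across; 38 mm free to the next handle.
- tag_red: Flat red tag, 26 x 36 x 2 mm, fixed on the tray's base: marks the bay where the red gouge starts (shuffled). Origin: centre of its underside, in the middle of that bay's width (tray y), at x = -88, z = 10 mm of the tray.
- tag_yellow: Flat yellow tag, 26 x 36 x 2 mm, fixed on the tray's base: marks the bay where the yellow gouge starts (shuffled). Origin: centre of its underside, in the middle of that bay's width (tray y), at x = -88, z = 10 mm of the tray.
- tag_green: Flat green tag, 26 x 36 x 2 mm, fixed on the tray's base: marks the bay where the green gouge starts (shuffled). Origin: centre of its underside, in the middle of that bay's width (tray y), at x = -88, z = 10 mm of the tray.
- tag_blue: Flat blue tag, 26 x 36 x 2 mm, fixed on the tray's base: marks the bay where the blue gouge starts (shuffled). Origin: centre of its underside, in the middle of that bay's width (tray y), at x = -88, z = 10 mm of the tray.

How it is judged (in metres and radians):
At the end, for the whole second after the job is handed in: Every gouge lies seated in the rack bay that mirrors its tray bay (leftmost tag to rightmost bay and so on): within 10 mm of the bay's middle along the row, 18 mm of midway between the rails, 7 mm of the seated height, within 0.12 rad of the rack's x axis, either way round, and at rest (x of gouge_red in the frame of rack between -0.018 and 0.018 m and z of gouge_red in the frame of rack between 0.051 and 0.065 m and angle between the x axis of each of gouge_red, gouge_yellow, gouge_green, gouge_blue and the x axis of rack, either way round below 0.12 rad and linear speed of each of gouge_red, gouge_yellow, gouge_green, gouge_blue below 0.02 m/s and ((y of tag_red in the frame of tray between -0.106 and -0.086 m and y of gouge_red in the frame of rack between 0.086 and 0.106 m) or (y of tag_red in the frame of tray between -0.042 and -0.022 m and y of gouge_red in the frame of rack between 0.022 and 0.042 m) or (y of tag_red in the frame of tray between 0.022 and 0.042 m and y of gouge_red in the frame of rack between -0.042 and -0.022 m) or (y of tag_red in the frame of tray between 0.086 and 0.106 m and y of gouge_red in the frame of rack between -0.106 and -0.086 m)) and x of gouge_yellow in the frame of rack between -0.018 and 0.018 m and z of gouge_yellow in the frame of rack between 0.051 and 0.065 m and ((y of tag_yellow in the frame of tray between -0.106 and -0.086 m and y of gouge_yellow in the frame of rack between 0.086 and 0.106 m) or (y of tag_yellow in the frame of tray between -0.042 and -0.022 m and y of gouge_yellow in the frame of rack between 0.022 and 0.042 m) or (y of tag_yellow in the frame of tray between 0.022 and 0.042 m and y of gouge_yellow in the frame of rack between -0.042 and -0.022 m) or (y of tag_yellow in the frame of tray between 0.086 and 0.106 m and y of gouge_yellow in the frame of rack between -0.106 and -0.086 m)) and x of gouge_green in the frame of rack between -0.018 and 0.018 m and z of gouge_green in the frame of rack between 0.051 and 0.065 m and ((y of tag_green in the frame of tray between -0.106 and -0.086 m and y of gouge_green in the frame of rack between 0.086 and 0.106 m) or (y of tag_green in the frame of tray between -0.042 and -0.022 m and y of gouge_green in the frame of rack between 0.022 and 0.042 m) or (y of tag_green in the frame of tray between 0.022 and 0.042 m and y of gouge_green in the frame of rack between -0.042 and -0.022 m) or (y of tag_green in the frame of tray between 0.086 and 0.106 m and y of gouge_green in the frame of rack between -0.106 and -0.086 m)) and x of gouge_blue in the frame of rack between -0.018 and 0.018 m and z of gouge_blue in the frame of rack between 0.051 and 0.065 m and ((y of tag_blue in the frame of tray between -0.106 and -0.086 m and y of gouge_blue in the frame of rack between 0.086 and 0.106 m) or (y of tag_blue in the frame of tray between -0.042 and -0.022 m and y of gouge_blue in the frame of rack between 0.022 and 0.042 m) or (y of tag_blue in the frame of tray between 0.022 and 0.042 m and y of gouge_blue in the frame of rack between -0.042 and -0.022 m) or (y of tag_blue in the frame of tray between 0.086 and 0.106 m and y of gouge_blue in the frame of rack between -0.106 and -0.086 m))); the robot touches nothing.
It fails at once if the red gouge is dropped: it moves freely, untouched by the fingers, faster than 0.9 m/s (a fall of some 4 cm) (linear speed of gouge_red above 0.9 m/s and contact force between the fingers and gouge_red below 0.05 N).
It fails at once if the yellow gouge is dropped: it moves freely, untouched by the fingers, faster than 0.9 m/s (a fall of some 4 cm) (linear speed of gouge_yellow above 0.9 m/s and contact force between the fingers and gouge_yellow below 0.05 N).
It fails at once if the green gouge is dropped: it moves freely, untouched by the fingers, faster than 0.9 m/s (a fall of some 4 cm) (linear speed of gouge_green above 0.9 m/s and contact force between the fingers and gouge_green below 0.05 N).
It fails at once if the blue gouge is dropped: it moves freely, untouched by the fingers, faster than 0.9 m/s (a fall of some 4 cm) (linear speed of gouge_blue above 0.9 m/s and contact force between the fingers and gouge_blue below 0.05 N).
It also fails if it takes over 99 s, if anything falls off the work surface, if the arm or the gripper's body presses on something with over 40 N, if the wrist force passes 120 N, or if a joint passes its speed limit or range.

### The arm

A 6-joint arm with a two-finger parallel gripper is mounted at the origin on the work surface. World frame = base frame: x ahead of the robot, y to its left, z up, the work surface at z = 0. Lengths are in mm, angles in rad, forces in N, time in s.
With the tool pointing down it reaches from about 250 to 775 mm from the base axis. Payload 8.9 kg.
Tool frame: the origin (TCP) lies midway between the tips of the shut fingers; the grasp point (between the pads) lies 19 mm behind it; z points along the fingers, y is the line along which they close (so a half turn about z gives the same grasp; the last joint's range is limited). The gripper opens to 85 mm and grips with 20 to 120 N. Pads are 22 mm wide; open, the fingers measure 114 mm over their backs; the gripper's body (76 mm by 85 mm) begins 54 mm behind the grasp point. The pads swing forward as they close: fully open they stand 13 mm farther back than shut.
Start: joints at [1.078, 0.291, -0.153, 1.127, 0, 1.431], TCP at [181.888, 492.484, 231.305] pointing down, gripper open.
Joint ranges: [-2.52, 2.52], [-0.91, 1.74], [-1.3, 1.37], [-1.96, 2.02], [-1.52, 1.47], [-3.14, 3.14]. Speed limits (rad/s): [2.22, 2.22, 2.79, 3.14, 3.14, 3.14].

### API

Orientations are given as a unit quaternion [x, y, z, w].
In Python, from cell import get_obs, capture, sign_off gives the robot as it stands.
- The arm moves only by the tool step_arm, never from a script. Its argument "steps" is a list of rows, each a list of 5 numbers: the closure, from -1 (fully open) to 1 (shut), then the shift along the tool's x, y, z each as a share of 0.04 m, from -1 to 1, then the turn about the tool's z as a share of 4 degrees, from -1 to 1. In form: [[jaw, dx, dy, dz, twist], ...]. A call has 1 to 10 rows; each row shifts and turns the commanded pose from where the row before left it, along the tool's axes as they then stand; what a row does not reach is not made up. A row lasts 1/8 s, in which the tool goes at most 62.5 mm and 10.7 degrees, less where a joint would pass 70% of its speed; a pose out of reach is approached as far as the arm can. A call with a number of a shift or a turn outside -1 to 1 is refused whole. A call with a gripper value outside its range is refused whole. The fingers move at their own pace and stop on an object; "grip_force" is the grip in N (left out, the last holds). Time passes only in rows, so rows that do not move let the fingers close. It gives the time, the measured TCP pose, the force, the opening and the grip force at its end, in the units of the state.
- get_obs(): the state, without advancing time (a new reading comes with each control period).
- capture(name): name is "side" or "top" or "wrist"; returns a dict with "frame" (420x560x3 uint8, red, green, blue), "mtx" (3x3 intrinsics, pixels), "R" (3x3) and "t" (3): a world point X has camera coordinates R X + t. Camera axes: x right, y down, z forward; pixel columns grow to the right and rows downward; lengths in mm; the calibration is good to about 2 mm. A picture is of the moment at which its call begins. There is no depth.
- sign_off(): hands the job in; it is judged then, once.
The state is a dict: "t": time; "joint_pos": joint angles; "joint_vel": joint speeds; "joint_torque": joint torques, N m; "tcp_pos": TCP position; "tool_rot": TCP orientation; "contact_force": force on the tool from outside, world axes, zero at the start; "ft_torque": the same for the moment, N m; "finger_gap": finger opening in mm; "grip_force": force on a finger pad.
Only numpy, scipy, OpenCV 4.12 (cv2) and the standard library are available. Lean on these libraries where they do the work, as an engineer would, in place of code of your own. Each camera call takes 0.05 s, during which the arm holds its last target. There are 200 camera calls.

## Working session

There is one attempt and no reset: what is moved stays moved. The work goes in short steps, Python scripts to look and compute and a tool call to move; the robot and the scene stay as the last step left them, time stands still between calls to the robot, and variables do not carry over. Pictures are saved under pics/ and viewed, at most 14 in all, crops included, and the job is handed in when it is done.

Besides the shell and the picture viewer there is one more tool, called as a command line: name --pt "numbers of a row" for each row, then --argument value for the rest. step_arm: Moves the arm, as the interface text tells. Its arguments: {"type":"object","properties":{"steps":{"type":"array","items":{"type":"array","items":{"type":"number","minimum":-1,"maximum":1}}},"grip_force":{"type":"number"}},"required":["steps"]}

```bash
mkdir -p pics; python3 - <<'E'
from cell import get_obs, capture
import cv2,pickle
o=get_obs();print(o)
for n in("top","side"):
    c=capture(n);pickle.dump(c,open(n+'0.pkl','wb'));cv2.imwrite(f'pics/{n}0.png',c["frame"][:,:,::-1]);print(c["mtx"],c["R"],c["t"])
E
```

```text
{'t': 0.0, 'joint_pos': array([ 1.07772709e+00,  2.91254068e-01, -1.54124962e-01,  1.12671225e+00,
        1.59424335e-06,  1.43151041e+00]), 'joint_vel': array([-0.0007723 , -0.00129719, -0.00105772, -0.00165518, -0.00021151,
       -0.00074638]), 'joint_torque': array([ 1.15732168e-03, -5.37132239e+01,  3.31372583e+01,  1.56297121e-02,
       -1.64527592e-05,  2.13994105e-05]), 'tcp_pos': array([181.66367254, 492.09709436, 230.74643926]), 'tool_rot': array([ 1.75970557e-01,  9.84395217e-01, -6.15132205e-04, -2.02080768e-04]), 'contact_force': array([-0.14516598, -0.39731422, -0.95868725]), 'ft_torque': array([ 0.02447514, -0.03179192,  0.00795416]), 'grip_force': 0.0, 'finger_gap': 85.6079859703469}
[[445.60501891   0.         280.65794514]
 [  0.         445.60501891 212.91072895]
 [  0.           0.           1.        ]] [[ 0.02492368 -0.99935341  0.02591466]
 [-0.98985941 -0.02829665 -0.13920363]
 [ 0.13984692 -0.0221824  -0.98992463]] [-35.96538324 502.18010547 926.53793684]
[[387.91726929   0.         278.30085565]
 [  0.         387.91726929 201.31569543]
 [  0.           0.           1.        ]] [[-0.71374311 -0.70035677 -0.00843591]
 [-0.51137806  0.5293069  -0.67699829]
 [ 0.47860552 -0.47888893 -0.73593624]] [345.95365686 317.66396892 569.11320862]
```

View pics/top0.png

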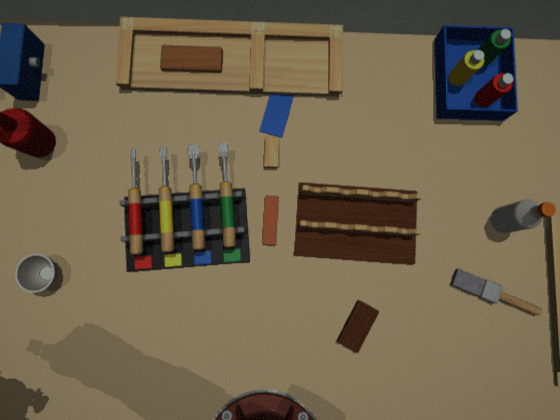

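View pics/side0.png

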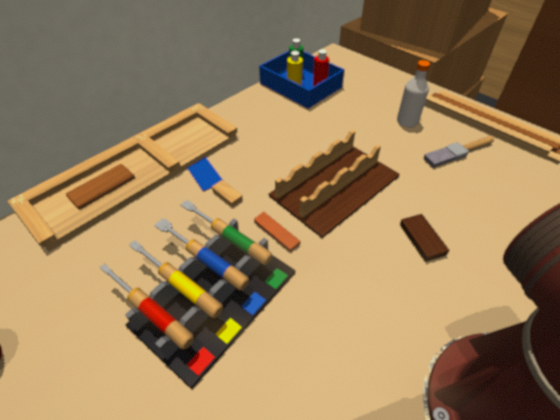

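The top view shows the tray on the left, with red, yellow, blue and green running left to right and tags at about (143..232, 259). The rack is on the right at about (357, 222). The side view agrees. I'll take enlarged crops next.

```bash
python3 - <<'E'
import cv2
t=cv2.imread('pics/top0.png');s=cv2.imread('pics/side0.png')
def cr(im,x0,y0,x1,y1,k,n):
    c=cv2.resize(im[y0:y1,x0:x1],None,fx=k,fy=k,interpolation=cv2.INTER_CUBIC)
    c=cv2.convertScaleAbs(c,alpha=1.6,beta=15)
    for x in range((x0+9)//10*10,x1,10):
        cv2.line(c,((x-x0)*k,0),((x-x0)*k,6 if x%50 else 18),(255,255,255),1)
        if x%20==0: cv2.putText(c,str(x),((x-x0)*k+2,12),0,.4,(255,0,255),1)
    for y in range((y0+9)//10*10,y1,10):
        cv2.line(c,(0,(y-y0)*k),(6,(y-y0)*k),(255,255,255),1)
        if y%20==0: cv2.putText(c,str(y),(8,(y-y0)*k+4),0,.4,(255,0,255),1)
    cv2.imwrite(f'pics/{n}.png',c)
cr(t,290,175,423,270,6,'rack_top')
cr(s,265,130,405,240,5,'rack_side')
E
```

```text
(no output)
```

View pics/rack_top.png

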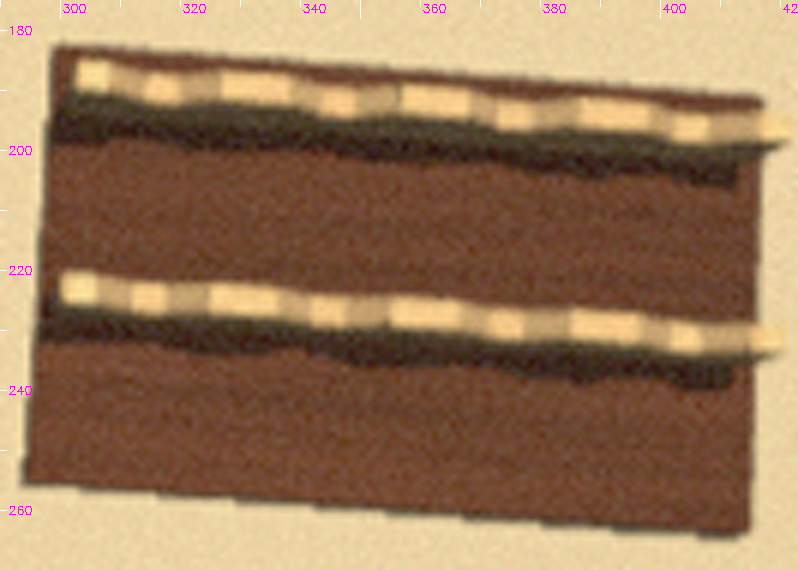

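View pics/rack_side.png

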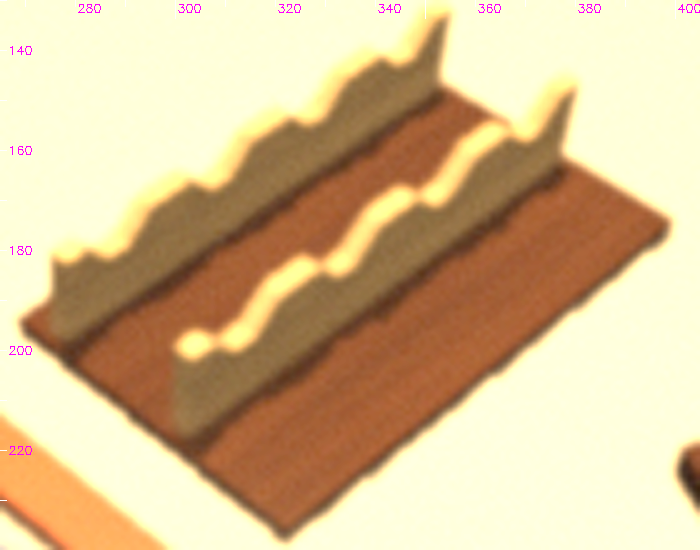

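The rack notch floors appear in both views. In the top crop the far rail floors are at (162,89), (338,101), (515,115), (691,126), and the near rail floors at (150,297), (326,310), (502,323), (685,337). In the side crop the near rail floors are at (237,340), (340,268), (437,197), (527,133). Tray crops next.

```bash
cat > h.py <<'E'
import numpy as np,pickle
from scipy.optimize import least_squares
C={n:pickle.load(open(n+'0.pkl','rb')) for n in('top','side')}
def proj(c,X):
    p=np.atleast_2d(X)@c["R"].T+c["t"]; return p[:,:2]/p[:,2:]*[c["mtx"][0,0],c["mtx"][1,1]]+c["mtx"][:2,2]
def full(P,x0,y0,k): return np.array([x0,y0])+(np.array(P,float)+.5)/k-.5
def fit(obs,p0):  # obs: list of (cam, local Nx3, px); params x,y,yaw,dz
    def w(p,L):
        L=np.array(L,float);c,s=np.cos(p[2]),np.sin(p[2])
        return np.c_[p[0]+c*L[:,0]-s*L[:,1],p[1]+s*L[:,0]+c*L[:,1],L[:,2]+p[3]]
    f=lambda p:np.concatenate([(proj(C[n],w(p,L))-px).ravel() for n,L,px in obs])
    r=least_squares(f,p0,x_scale=[1,1,.01,1],loss='soft_l1');return r.x,f(r.x).reshape(-1,2)
E
python3 - <<'E'
from h import *
B=[96,32,-32,-96]
far=[[38,y,45] for y in B];near=[[-38,y,45] for y in B]
top=full([(162,89),(338,101),(515,115),(691,126),(150,297),(326,310),(502,323),(685,337)],290,175,6)
side=full([(110,248),(213,180),(312,120),(400,62),(237,340),(340,268),(437,197),(527,133)],265,130,5)
for o in([('top',far+near,top)],[('side',far+near,side)],[('top',far+near,top),('side',far+near,side)]):
    p,r=fit(o,[500,-150,0,0]);print(p.round(3));
print(r.round(1).tolist())
import cv2
t=cv2.imread('pics/top0.png');s=cv2.imread('pics/side0.png')
def cr(im,x0,y0,x1,y1,k,n):
    c=cv2.convertScaleAbs(cv2.resize(im[y0:y1,x0:x1],None,fx=k,fy=k,interpolation=cv2.INTER_CUBIC),alpha=2,beta=20)
    cv2.imwrite(f'pics/{n}.png',c)
cr(t,118,178,253,275,5,'tray_top')
cr(s,122,210,300,388,3,'tray_side')
# grip blob centroids
import colorsys
for n,im in(('top',t),('side',s)):
    hsv=cv2.cvtColor(im,cv2.COLOR_BGR2HSV);m=np.zeros(im.shape[:2],bool)
    if n=='top': m[175:275,118:253]=1
    else: m[200:388,122:300]=1
    for col,(a,b) in dict(red=(174,184),yellow=(24,34),blue=(105,125),green=(50,85)).items():
        h=hsv[...,0].astype(int);hh=np.where(h<90,h+180,h) if col=='red' else h
        k=((hh>=a)&(hh<=b)&(hsv[...,1]>150)&(hsv[...,2]>50)&m).astype(np.uint8)
        q=cv2.connectedComponentsWithStats(k)
        for i in range(1,q[0]):
            if q[2][i,4]>60: print(n,col,q[2][i].tolist(),q[3][i].round(1))
E
```

```text
[ 5.13372e+02 -1.92683e+02 -4.60000e-02 -1.71000e+00]
[ 5.11095e+02 -1.91927e+02 -5.30000e-02  2.75000e-01]
[ 5.12748e+02 -1.92939e+02 -4.90000e-02 -1.28900e+00]
[[0.1, -0.0], [0.2, 0.3], [0.1, 0.2], [0.1, 0.6], [-0.1, 0.1], [0.3, 0.3], [0.7, 0.4], [-0.1, 0.3], [0.1, 0.1], [-0.0, 0.2], [-0.7, -0.4], [-0.3, -0.7], [-0.2, 0.1], [-0.3, -0.2], [-0.6, 0.2], [-0.7, 0.2]]
top red [128, 203, 14, 32, 383] [134.7 218.8]
top red [135, 255, 18, 15, 219] [143.1 262.2]
top yellow [159, 201, 14, 32, 397] [165.6 216.3]
top yellow [164, 253, 18, 14, 213] [172.7 259.7]
top blue [190, 199, 14, 31, 361] [196.3 213.8]
top blue [194, 251, 18, 14, 209] [202.2 257.4]
top green [221, 197, 13, 30, 304] [227.  211.3]
side red [139, 297, 36, 37, 615] [155.5 313.6]
side red [187, 347, 28, 29, 444] [200.4 360.7]
side yellow [169, 271, 36, 33, 590] [185.6 285.8]
side yellow [216, 318, 26, 26, 384] [228.5 330.4]
side blue [198, 248, 32, 28, 447] [212.6 260.8]
side blue [242, 292, 24, 23, 310] [253.1 303.1]
side green [223, 226, 29, 21, 238] [236.2 236. ]
side green [267, 270, 18, 18, 163] [275.9 279.2]
```

View pics/tray_top.png

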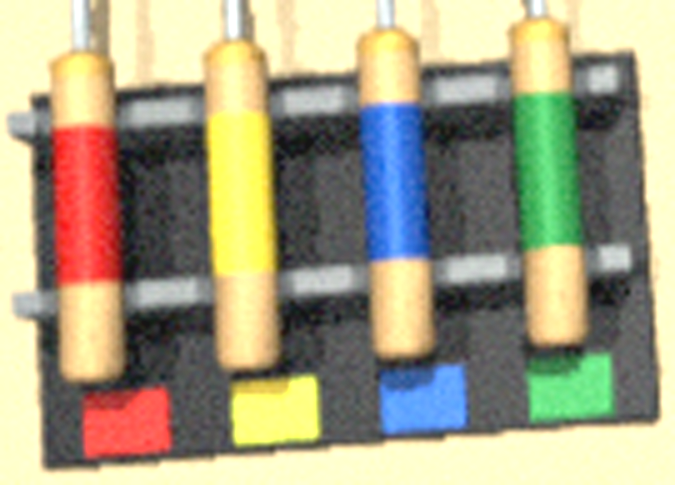

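View pics/tray_side.png

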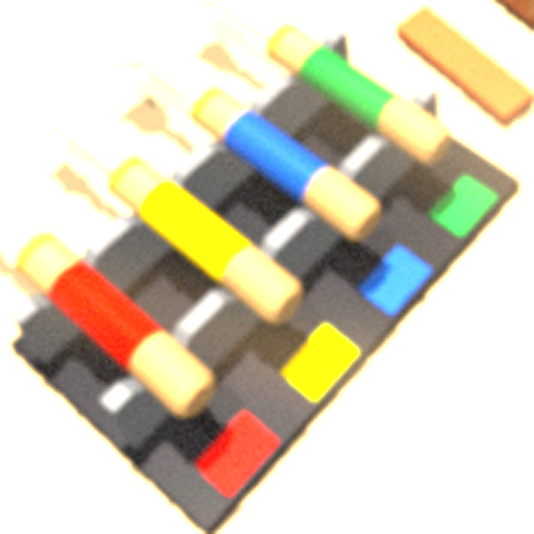

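In the top crop the grip middles are at (87,204), (240,192), (394,181), (547,169), and the tags at (127,422), (276,411), (424,398), (571,386). In the side crop the grips are at (102,313), (195,229), (277,157), (350,87). The colour order is confirmed.

```bash
python3 - <<'E'
from h import *
B=[96,32,-32,-96]
g=[[0,y,58] for y in B];t=[[-88,y,12] for y in B]
tg=full([(87,204),(240.5,192),(394.5,181),(547,169)],118,178,5);tt=full([(127,422),(276,411),(424,398),(571,386)],118,178,5)
sg=full([(102,313),(195,229),(277,157),(350,87)],122,210,3);st=full([(238,453),(322,362),(396.5,279),(464,206)],122,210,3)
o1=[('top',g+t,np.r_[tg,tt])];o2=[('side',g+t,np.r_[sg,st])]
for o in(o1,o2,o1+o2):
    p,r=fit(o,[500,150,0,0]);print(p.round(3))
print(r.round(1).tolist())
# free triangulation of each grip
for i in range(4):
    f=lambda X:np.r_[(proj(C['top'],X)-tg[i]).ravel(),(proj(C['side'],X)-sg[i]).ravel()]
    q=least_squares(f,[500,200,50]);print(q.x.round(1),np.abs(q.fun).max().round(2))
E
```

```text
[4.88668e+02 1.85339e+02 1.08000e-01 3.83900e+00]
[4.85904e+02 1.87138e+02 1.03000e-01 7.22500e+00]
[4.88611e+02 1.85720e+02 1.05000e-01 1.96900e+00]
[[-0.1, 0.4], [0.1, 0.4], [0.1, 0.3], [0.2, 0.4], [-0.3, -0.2], [-0.3, -0.4], [-0.2, -0.1], [-0.1, -0.1], [1.7, 0.8], [0.6, 0.9], [0.2, -0.3], [0.3, 0.2], [-0.6, -0.5], [-0.8, -0.6], [-0.6, -0.3], [-0.4, -0.8]]
[480.3 281.9  61. ] 0.57
[486.1 217.6  61.9] 0.09
[492.6 154.2  58.7] 0.07
[499.3  90.5  60.4] 0.07
```

```bash
cat > go.py <<'E'
import sys,numpy as np
from cell import get_obs
from scipy.spatial.transform import Rotation as Ro
T0=(489.2,186.0,.103);R0=(512.7,-193.0,-.049)
def pt(fr,y):
    x0,y0,a=fr;return np.array([x0-np.sin(a)*y,y0+np.cos(a)*y]),a
def delta(fr,y,z):
    o=get_obs();R=Ro.from_quat(o["tool_rot"]).as_matrix();p,a=pt(fr,y)
    cur=np.arctan2(R[1,1],R[0,1]);want=a+np.pi/2
    tw=-np.degrees((want-cur+np.pi/2)%np.pi-np.pi/2)
    b=want if abs((want-cur+np.pi)%(2*np.pi)-np.pi)<np.pi/2 else want+np.pi
    ty=np.array([np.cos(b),np.sin(b)]);tx=np.array([-ty[1],ty[0]])
    d=np.array([*p,z])-o["tcp_pos"]
    print('t',round(o["t"],2),'tcp',o["tcp_pos"].round(1),'gap',round(o["finger_gap"],1),'target',p.round(1),z)
    print('twist units',round(tw/4,2),'; then shift units x,y,z',np.round([d[:2]@tx/40,d[:2]@ty/40,-d[2]/40],3),'q6',o["joint_pos"][5].round(2))
fr={'T':T0,'R':R0}[sys.argv[1]];delta(fr,float(sys.argv[2]),float(sys.argv[3]))
E
python3 go.py T 96 150
```

```text
t 0.1 tcp [181.7 492.1 230.8] gap 85.6 target [479.3 281.5] 150.0
twist units -6.54 ; then shift units x,y,z [-6.86  -6.004  2.02 ] q6 1.43
```

step_arm --pt "-0.2 0 0 0 -0.93" --pt "-0.2 0 0 0 -0.93" --pt "-0.2 0 0 0 -0.93" --pt "-0.2 0 0 0 -0.93" --pt "-0.2 0 0 0 -0.93" --pt "-0.2 0 0 0 -0.93" --pt "-0.2 0 0 0 -0.93" --pt "-0.2 0 0 0 0" --grip_force 40

```text
t: 1.1
tcp_pos: [181.8, 492.3, 231.0]
tool_rot: [-0.05, 0.999, -0.0, -0.0]
contact_force: [0.1, -0.9, -0.6]
finger_gap: 51.3
grip_force: 0.0
```

```bash
python3 go.py T 96 150
```

```text
t 1.1 tcp [181.8 492.3 231. ] gap 51.3 target [479.3 281.5] 150.0
twist units -0.04 ; then shift units x,y,z [-6.857 -6.007  2.026] q6 0.98
```

step_arm --pt "-0.2 -0.76 -0.67 0.22 -0.04" --pt "-0.2 -0.76 -0.67 0.22 0" --pt "-0.2 -0.76 -0.67 0.22 0" --pt "-0.2 -0.76 -0.67 0.22 0" --pt "-0.2 -0.76 -0.67 0.22 0" --pt "-0.2 -0.76 -0.67 0.22 0" --pt "-0.2 -0.76 -0.67 0.22 0" --pt "-0.2 -0.76 -0.67 0.22 0" --pt "-0.2 -0.76 -0.65 0.22 0" --pt "-0.2 0 0 0 0"

```text
t: 2.35
tcp_pos: [480.3, 279.8, 151.1]
tool_rot: [-0.049, 0.999, -0.0, -0.0]
contact_force: [-1.0, 0.6, 1.0]
finger_gap: 51.4
grip_force: 0.0
```

```bash
python3 go.py T 96 41; python3 - <<'E'
from cell import capture
import cv2
c=capture("wrist");cv2.imwrite('pics/w1.png',c["frame"][:,:,::-1])
from h import *
P=[[480.3,281.9,60],[486.1,217.6,60],[492.6,154.2,60],[499.3,90.5,60]]
print(proj(c,P).round(0).tolist()); pickle.dump(c,open('w1.pkl','wb'))
E
```

```text
t 2.35 tcp [480.3 279.8 151.1] gap 51.4 target [479.3 281.5] 41.0
twist units -0.06 ; then shift units x,y,z [0.019 0.044 2.754] q6 0.3
[[289.0, 217.0], [200.0, 216.0], [113.0, 216.0], [26.0, 217.0]]
```

View pics/w1.png

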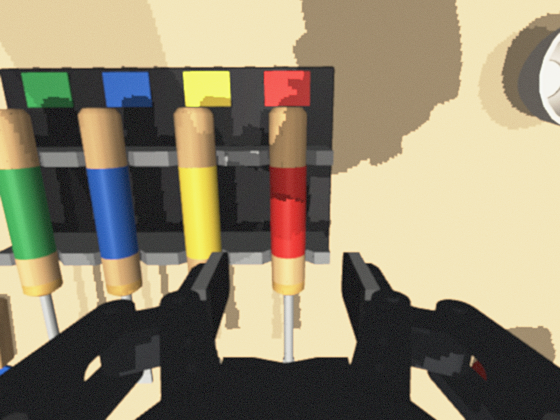

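The red grip's middle is at (288,214) and the projection predicts (289,217), so the measurement holds. Descending.

step_arm --pt "-0.2 0.02 0.05 0.4 -0.06" --pt "-0.2 0 0 0.4 0" --pt "-0.2 0 0 0.4 0" --pt "-0.2 0 0 0.4 0" --pt "-0.2 0 0 0.4 0" --pt "-0.2 0 0 0.4 0" --pt "-0.2 0 0 0.4 0" --pt "-0.2 0 0 0 0"

```text
t: 3.4
tcp_pos: [476.9, 283.0, 38.7]
tool_rot: [-0.054, 0.999, -0.0, -0.001]
contact_force: [-0.2, -0.1, 1.1]
finger_gap: 51.1
grip_force: 0.0
```

step_arm --pt "1 0 0 0 0" --pt "1 0 0 0 0" --pt "1 0 0 0 0" --pt "1 0 0 0 0" --pt "1 0 0 0 0" --pt "1 0 0 0 0"

```text
t: 4.15
tcp_pos: [478.4, 282.3, 40.9]
tool_rot: [-0.053, 0.999, -0.001, 0.001]
contact_force: [-0.2, -6.5, 3.0]
finger_gap: 24.9
grip_force: 39.1
```

step_arm --pt "1 0 0 -0.2 0" --pt "1 0 0 -0.4 0" --pt "1 0 0 -0.5 0" --pt "1 0 0 -0.6 0" --pt "1 0 0 -0.6 0" --pt "1 0 0 -0.5 0" --pt "1 0 0 0 0"

```text
t: 5.03
tcp_pos: [479.0, 284.2, 154.5]
tool_rot: [-0.054, 0.999, 0.001, 0.002]
contact_force: [-0.6, -0.6, -1.0]
finger_gap: 24.7
grip_force: 39.3
```

```bash
python3 go.py R -96 150; python3 - <<'E'
from cell import capture
import cv2
c=capture("wrist");cv2.imwrite('pics/w2.png',c["frame"][:,:,::-1])
E
```

```text
t 5.03 tcp [479.  284.2 154.5] gap 24.7 target [ 508.  -288.9] 150.0
twist units 2.25 ; then shift units x,y,z [ -1.425 -14.275   0.113] q6 0.3
```

View pics/w2.png

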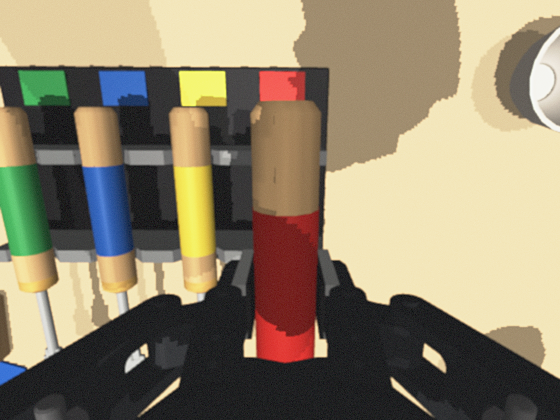

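The red gouge is held straight, centred at about x = 287 in the wrist view.

step_arm --pt "1 0 0 0 0.45" --pt "1 0 0 0 0.45" --pt "1 0 0 0 0.45" --pt "1 0 0 0 0.45" --pt "1 0 0 0 0.45" --pt "1 -0.08 -0.4 0 0" --pt "1 -0.08 -0.8 0 0" --pt "1 -0.08 -0.8 0 0" --pt "1 -0.08 -0.8 0 0" --pt "1 -0.08 -0.8 0 0"

```text
t: 6.32
tcp_pos: [486.6, 136.9, 152.2]
tool_rot: [0.025, 1.0, -0.0, 0.0]
contact_force: [-0.2, 0.4, -0.8]
finger_gap: 25.2
grip_force: 39.4
```

step_arm --pt "1 -0.08 -0.8 0 0" --pt "1 -0.08 -0.8 0 0" --pt "1 -0.08 -0.8 0 0" --pt "1 -0.08 -0.8 0 0" --pt "1 -0.08 -0.8 0 0" --pt "1 -0.08 -0.8 0 0" --pt "1 -0.08 -0.8 0 0" --pt "1 -0.08 -0.8 0 0" --pt "1 -0.08 -0.8 0 0" --pt "1 -0.08 -0.8 0 0"

```text
t: 7.58
tcp_pos: [502.2, -184.2, 152.2]
tool_rot: [0.025, 1.0, -0.0, 0.0]
contact_force: [0.5, -0.5, -2.5]
finger_gap: 25.0
grip_force: 39.4
```

step_arm --pt "1 -0.08 -0.8 0 0" --pt "1 -0.08 -0.8 0 0" --pt "1 -0.08 -0.8 0 0" --pt "1 -0.02 -0.3 0 0" --pt "1 0 0 0 0" --pt "1 0 0 0 0"

```text
t: 8.32
tcp_pos: [507.5, -289.8, 152.0]
tool_rot: [0.024, 1.0, 0.0, -0.0]
contact_force: [0.0, 0.3, -1.1]
finger_gap: 24.7
grip_force: 39.5
```

```bash
python3 go.py R -96 43
```

```text
t 8.32 tcp [ 507.5 -289.8  152. ] gap 24.7 target [ 508.  -288.9] 43.0
twist units 0.0 ; then shift units x,y,z [-0.01   0.023  2.726] q6 -0.6
```

```bash
python3 - <<'E'
from cell import capture
import cv2
from h import *
c=capture("wrist");im=c["frame"][:,:,::-1].copy()
x0,y0,a=512.7,-193,-.049
for y in(96,32,-32,-96):
  for x in(-38,38):
    for z,col in((45,(255,0,255)),):
      u,v=proj(c,[x0+np.cos(a)*x-np.sin(a)*y,y0+np.sin(a)*x+np.cos(a)*y,z])[0];cv2.drawMarker(im,(int(round(u)),int(round(v))),col,0,8)
cv2.imwrite('pics/w3.png',im)
E
```

```text
(no output)
```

View pics/w3.png

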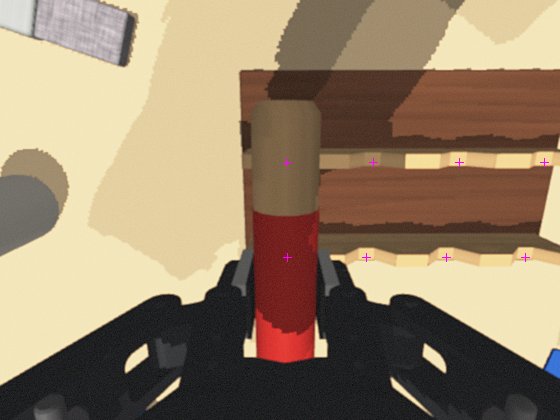

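The markers sit on the notch floors at (373,161), (459,161), (366,257) and (446,257), so the rack pose is good and the red handle is over its bay. Lowering.

step_arm --pt "1 0 0.01 0.4 0" --pt "1 0 0.01 0.5 0" --pt "1 0 0 0.5 0" --pt "1 0 0 0.5 0" --pt "1 0 0 0.4 0" --pt "1 0 0 0.2 0" --pt "1 0 0 0.15 0" --pt "1 0 0 0.1 0" --pt "1 0 0 0 0"

```text
t: 9.5
tcp_pos: [507.9, -290.0, 42.2]
tool_rot: [0.025, 1.0, -0.0, 0.0]
contact_force: [-0.7, 1.0, -0.7]
finger_gap: 24.5
grip_force: 39.5
```

```bash
python3 go.py R -96 40;python3 go.py R -96 40
```

```text
t 9.5 tcp [ 507.9 -290.    42.2] gap 24.5 target [ 508.  -288.9] 40.0
twist units -0.01 ; then shift units x,y,z [-0.     0.029  0.054] q6 -0.59
t 9.5 tcp [ 507.9 -290.    42.2] gap 24.5 target [ 508.  -288.9] 40.0
twist units -0.01 ; then shift units x,y,z [-0.     0.029  0.054] q6 -0.59
```

step_arm --pt "1 0 0.03 0.03 0" --pt "1 0 0 0.03 0" --pt "1 0 0 0.03 0" --pt "1 0 0 0 0"

```text
t: 10.0
tcp_pos: [508.3, -288.9, 40.6]
tool_rot: [0.025, 1.0, -0.0, 0.001]
contact_force: [-5.7, 4.6, 20.2]
finger_gap: 25.0
grip_force: 41.7
```

step_arm --pt "0.2 0 0 -0.02 0" --pt "-0.2 0 0 0 0" --pt "-0.2 0 0 0 0" --pt "-0.2 0 0 0 0" --pt "-0.2 0 0 -0.3 0" --pt "-0.2 0 0 -0.6 0" --pt "-0.2 0 0 -0.7 0" --pt "-0.2 0 0 -0.7 0" --pt "-0.2 0 0 -0.4 0" --pt "-0.2 0 0 0 0"

```text
t: 11.25
tcp_pos: [508.6, -289.2, 148.5]
tool_rot: [0.025, 1.0, -0.001, 0.001]
contact_force: [-1.0, 0.5, -0.4]
finger_gap: 51.3
grip_force: 0.0
```

```bash
python3 go.py T 32 150; python3 - <<'E'
from cell import capture
import cv2
from h import *
c=capture("top");im=c["frame"][:,:,::-1]
cv2.imwrite('pics/t1.png',cv2.resize(im[130:275,290:430],None,fx=4,fy=4,interpolation=cv2.INTER_CUBIC))
E
```

```text
t 11.25 tcp [ 508.6 -289.2  148.5] gap 51.3 target [485.9 217.8] 150.0
twist units -2.18 ; then shift units x,y,z [-0.739 12.668 -0.038] q6 -0.59
```

View pics/t1.png

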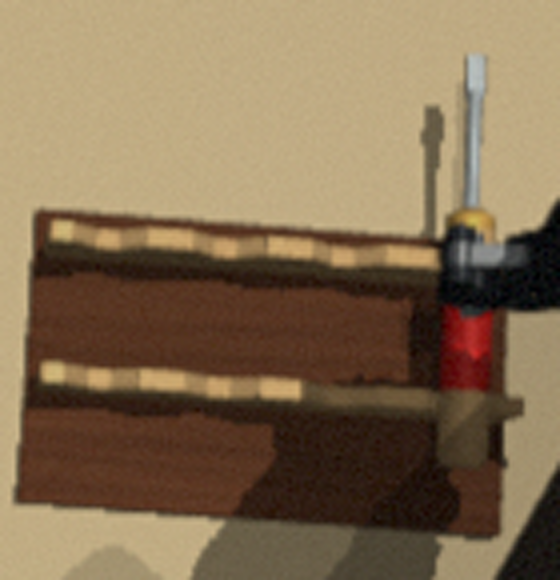

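The red gouge lies straight in the right bay, with its axis at about (468,345) in the crop. Yellow is next.

step_arm --pt "-0.2 0 0 0 -0.73" --pt "-0.2 0 0 0 -0.73" --pt "-0.2 0 0 0 -0.72" --pt "-0.2 -0.05 0.4 0 0" --pt "-0.2 -0.05 0.8 0 0" --pt "-0.2 -0.05 0.8 0 0" --pt "-0.2 -0.05 0.8 0 0" --pt "-0.2 -0.05 0.8 0 0" --pt "-0.2 -0.05 0.8 0 0" --pt "-0.2 -0.05 0.8 0 0"

```text
t: 12.55
tcp_pos: [499.6, -78.3, 146.6]
tool_rot: [-0.051, 0.999, 0.0, -0.001]
contact_force: [0.5, 0.6, -0.1]
finger_gap: 51.1
grip_force: 0.0
```

step_arm --pt "-0.2 -0.04 0.8 0 0" --pt "-0.2 -0.04 0.8 0 0" --pt "-0.2 -0.04 0.8 0 0" --pt "-0.2 -0.04 0.8 0 0" --pt "-0.2 -0.04 0.8 0 0" --pt "-0.2 -0.04 0.8 0 0" --pt "-0.2 -0.04 0.8 0 0" --pt "-0.2 -0.04 0.8 0 0" --pt "-0.2 -0.07 1 0 0" --pt "-0.2 0 0 0 0"

```text
t: 13.8
tcp_pos: [484.2, 218.2, 146.6]
tool_rot: [-0.052, 0.999, 0.0, -0.001]
contact_force: [-0.5, -0.2, -0.6]
finger_gap: 50.9
grip_force: 0.0
```

step_arm --pt "-0.2 0 0 0 0"

```text
t: 13.92
tcp_pos: [484.7, 215.7, 146.7]
tool_rot: [-0.051, 0.999, -0.0, -0.001]
contact_force: [0.3, -0.5, -0.3]
finger_gap: 51.2
grip_force: 0.0
```

```bash
python3 go.py T 32 40
```

```text
t 13.93 tcp [484.7 215.7 146.7] gap 51.2 target [485.9 217.8] 40.0
twist units 0.0 ; then shift units x,y,z [-0.037  0.049  2.668] q6 0.18
```

step_arm --pt "-0.2 -0.03 0.03 0.47 0" --pt "-0.2 0 0 0.5 0" --pt "-0.2 0 0 0.5 0" --pt "-0.2 0 0 0.5 0" --pt "-0.2 0 0 0.4 0" --pt "-0.2 0 0 0.3 0" --pt "-0.2 0 0 0 0"

```text
t: 14.8
tcp_pos: [486.1, 216.3, 39.8]
tool_rot: [-0.051, 0.999, -0.0, -0.001]
contact_force: [0.3, -0.4, 0.8]
finger_gap: 51.1
grip_force: 0.0
```

step_arm --pt "1 0 0 0 0" --pt "1 0 0 0 0" --pt "1 0 0 0 0" --pt "1 0 0 0 0" --pt "1 0 0 0 0" --pt "1 0 0 0 0"

```text
t: 15.55
tcp_pos: [487.3, 217.4, 41.3]
tool_rot: [-0.051, 0.999, 0.0, 0.001]
contact_force: [-1.3, 1.8, 5.8]
finger_gap: 24.7
grip_force: 39.3
```

step_arm --pt "1 0 0 -0.2 0" --pt "1 0 0 -0.4 0" --pt "1 0 0 -0.5 0" --pt "1 0 0 -0.6 0" --pt "1 0 0 -0.6 0" --pt "1 0 0 -0.5 0" --pt "1 0 0 0 0"

```text
t: 16.42
tcp_pos: [487.7, 217.1, 153.9]
tool_rot: [-0.051, 0.999, 0.0, 0.001]
contact_force: [0.8, 0.8, -1.8]
finger_gap: 24.4
grip_force: 39.4
```

```bash
python3 go.py R -32 150
```

```text
t 16.43 tcp [487.7 217.1 153.9] gap 24.4 target [ 511.1 -225. ] 150.0
twist units 2.17 ; then shift units x,y,z [ -1.127 -11.009   0.098] q6 0.18
```

step_arm --pt "1 0 0 0 0.5" --pt "1 0 0 0 0.6" --pt "1 0 0 0 0.6" --pt "1 0 0 0 0.47" --pt "1 -0.04 -0.4 0 0" --pt "1 -0.08 -0.8 0 0" --pt "1 -0.08 -0.8 0 0" --pt "1 -0.08 -0.8 0 0" --pt "1 -0.08 -0.8 0 0" --pt "1 -0.08 -0.8 0 0"

```text
t: 17.68
tcp_pos: [495.4, 38.4, 152.3]
tool_rot: [0.024, 1.0, -0.0, -0.0]
contact_force: [0.2, 0.9, -2.0]
finger_gap: 24.6
grip_force: 39.5
```

step_arm --pt "1 -0.08 -0.8 0 0" --pt "1 -0.08 -0.8 0 0" --pt "1 -0.08 -0.8 0 0" --pt "1 -0.08 -0.8 0 0" --pt "1 -0.08 -0.8 0 0" --pt "1 -0.08 -0.8 0 0" --pt "1 -0.08 -0.8 0 0" --pt "1 -0.08 -0.7 0 0" --pt "1 -0.05 -0.3 0 0" --pt "1 0 0 0 0"

```text
t: 18.92
tcp_pos: [510.1, -225.2, 152.2]
tool_rot: [0.025, 1.0, 0.0, -0.0]
contact_force: [0.4, 0.5, -1.4]
finger_gap: 24.6
grip_force: 39.5
```

step_arm --pt "1 0 0 0 0"

```text
t: 19.05
tcp_pos: [510.2, -223.8, 152.4]
tool_rot: [0.024, 1.0, 0.0, -0.0]
contact_force: [0.3, -0.2, -1.7]
finger_gap: 25.1
grip_force: 39.5
```

```bash
python3 go.py R -32 43
```

```text
t 19.05 tcp [ 510.2 -223.8  152.4] gap 25.1 target [ 511.1 -225. ] 43.0
twist units 0.01 ; then shift units x,y,z [-0.025 -0.027  2.735] q6 -0.5
```

step_arm --pt "1 -0.02 -0.02 0.4 0" --pt "1 0 0 0.5 0" --pt "1 0 0 0.5 0" --pt "1 0 0 0.5 0" --pt "1 0 0 0.4 0" --pt "1 0 0 0.2 0" --pt "1 0 0 0.15 0" --pt "1 0 0 0.1 0" --pt "1 0 0 0.03 0" --pt "1 0 0 0 0"

```text
t: 20.3
tcp_pos: [511.4, -225.6, 41.6]
tool_rot: [0.024, 1.0, -0.0, 0.0]
contact_force: [-0.1, 0.9, -0.6]
finger_gap: 24.7
grip_force: 39.6
```

step_arm --pt "1 0 0 0.03 0" --pt "1 0 0 0 0"

```text
t: 20.55
tcp_pos: [511.5, -225.6, 41.3]
tool_rot: [0.024, 1.0, -0.0, 0.0]
contact_force: [-3.2, 3.7, 11.7]
finger_gap: 24.6
grip_force: 40.8
```

Contact, so it is seated. Release and raise.

step_arm --pt "0.2 0 0 0 0" --pt "-0.2 0 0 0 0" --pt "-0.2 0 0 0 0" --pt "-0.2 0 0 0 0" --pt "-0.2 0 0 -0.3 0" --pt "-0.2 0 0 -0.6 0" --pt "-0.2 0 0 -0.7 0" --pt "-0.2 0 0 -0.7 0" --pt "-0.2 0 0 -0.4 0" --pt "-0.2 0 0 0 0"

```text
t: 21.8
tcp_pos: [512.2, -226.1, 149.9]
tool_rot: [0.024, 1.0, -0.001, 0.001]
contact_force: [-0.1, 0.3, -1.6]
finger_gap: 51.5
grip_force: 0.0
```

```bash
python3 go.py T -32 150
```

```text
t 21.8 tcp [ 512.2 -226.1  149.9] gap 51.5 target [492.5 154.2] 150.0
twist units -2.17 ; then shift units x,y,z [-4.880e-01  9.507e+00 -2.000e-03] q6 -0.5
```

step_arm --pt "-0.2 0 0 0 -0.73" --pt "-0.2 0 0 0 -0.72" --pt "-0.2 0 0 0 -0.72" --pt "-0.2 -0.02 0.4 0 0" --pt "-0.2 -0.04 0.8 0 0" --pt "-0.2 -0.04 0.8 0 0" --pt "-0.2 -0.04 0.8 0 0" --pt "-0.2 -0.04 0.8 0 0" --pt "-0.2 -0.04 0.8 0 0" --pt "-0.2 -0.04 0.8 0 0"

```text
t: 23.05
tcp_pos: [499.4, -15.6, 147.8]
tool_rot: [-0.051, 0.999, 0.0, -0.0]
contact_force: [0.1, -1.2, 0.4]
finger_gap: 51.3
grip_force: 0.0
```

step_arm --pt "-0.2 -0.04 0.8 0 0" --pt "-0.2 -0.04 0.8 0 0" --pt "-0.2 -0.04 0.8 0 0" --pt "-0.2 -0.04 0.8 0 0" --pt "-0.2 -0.04 0.8 0 0" --pt "-0.2 -0.03 0.3 0 0" --pt "-0.2 0 0 0 0" --pt "-0.2 0 0 0 0"

```text
t: 24.05
tcp_pos: [491.6, 153.8, 148.0]
tool_rot: [-0.051, 0.999, -0.0, -0.0]
contact_force: [0.2, -0.3, 0.7]
finger_gap: 51.5
grip_force: 0.0
```

```bash
python3 go.py T -32 40
```

```text
t 24.05 tcp [491.6 153.8 148. ] gap 51.5 target [492.5 154.2] 40.0
twist units -0.01 ; then shift units x,y,z [-0.023  0.008  2.7  ] q6 0.06
```

step_arm --pt "-0.2 -0.02 0.01 0.5 0" --pt "-0.2 0 0 0.5 0" --pt "-0.2 0 0 0.5 0" --pt "-0.2 0 0 0.5 0" --pt "-0.2 0 0 0.4 0" --pt "-0.2 0 0 0.3 0" --pt "-0.2 0 0 0 0"

```text
t: 24.92
tcp_pos: [492.0, 154.3, 39.5]
tool_rot: [-0.051, 0.999, -0.0, -0.001]
contact_force: [0.4, -0.3, 0.6]
finger_gap: 51.5
grip_force: 0.0
```

step_arm --pt "1 0 0 0 0" --pt "1 0 0 0 0" --pt "1 0 0 0 0" --pt "1 0 0 0 0" --pt "1 0 0 0 0" --pt "1 0 0 0 0"

```text
t: 25.68
tcp_pos: [493.1, 154.9, 40.8]
tool_rot: [-0.051, 0.999, -0.0, 0.001]
contact_force: [-1.1, -1.1, 6.9]
finger_gap: 25.0
grip_force: 39.2
```

step_arm --pt "1 0 0 -0.2 0" --pt "1 0 0 -0.4 0" --pt "1 0 0 -0.5 0" --pt "1 0 0 -0.6 0" --pt "1 0 0 -0.6 0" --pt "1 0 0 -0.5 0" --pt "1 0 0 0 0"

```text
t: 26.55
tcp_pos: [493.4, 155.2, 153.5]
tool_rot: [-0.051, 0.999, 0.0, 0.001]
contact_force: [-0.2, 0.5, -2.1]
finger_gap: 24.8
grip_force: 39.4
```

```bash
python3 go.py R 32 150
```

```text
t 26.55 tcp [493.4 155.2 153.5] gap 24.8 target [ 514.3 -161. ] 150.0
twist units 2.18 ; then shift units x,y,z [-0.908 -7.87   0.088] q6 0.06
```

step_arm --pt "1 0 0 0 0.5" --pt "1 0 0 0 0.6" --pt "1 0 0 0 0.6" --pt "1 0 0 0 0.48" --pt "1 -0.04 -0.4 0 0" --pt "1 -0.09 -0.8 0 0" --pt "1 -0.09 -0.8 0 0" --pt "1 -0.09 -0.8 0 0" --pt "1 -0.09 -0.8 0 0" --pt "1 -0.09 -0.8 0 0"

```text
t: 27.8
tcp_pos: [503.0, -23.8, 151.9]
tool_rot: [0.025, 1.0, -0.0, -0.0]
contact_force: [0.7, 0.3, -0.8]
finger_gap: 24.6
grip_force: 39.5
```

step_arm --pt "1 -0.09 -0.8 0 0" --pt "1 -0.09 -0.8 0 0" --pt "1 -0.09 -0.8 0 0" --pt "1 -0.09 -0.8 0 0" --pt "1 -0.02 -0.25 0 0" --pt "1 0 0 0 0" --pt "1 0 0 0 0"

```text
t: 28.68
tcp_pos: [511.4, -159.6, 152.0]
tool_rot: [0.024, 1.0, 0.0, -0.0]
contact_force: [-0.4, -0.1, -1.6]
finger_gap: 24.4
grip_force: 39.6
```

```bash
python3 go.py R 32 43
```

```text
t 28.68 tcp [ 511.4 -159.6  152. ] gap 24.4 target [ 514.3 -161. ] 43.0
twist units 0.0 ; then shift units x,y,z [-0.073 -0.032  2.725] q6 -0.39
```

step_arm --pt "1 -0.05 -0.03 0.4 0" --pt "1 0 0 0.5 0" --pt "1 0 0 0.5 0" --pt "1 0 0 0.5 0" --pt "1 0 0 0.4 0" --pt "1 0 0 0.2 0" --pt "1 0 0 0.15 0" --pt "1 0 0 0.1 0" --pt "1 0 0 0.03 0" --pt "1 0 0 0 0"

```text
t: 29.92
tcp_pos: [513.9, -161.7, 41.2]
tool_rot: [0.025, 1.0, -0.0, 0.0]
contact_force: [-0.7, 0.8, -1.4]
finger_gap: 24.7
grip_force: 39.7
```

step_arm --pt "1 0 0 0.03 0" --pt "1 0 0 0 0"

```text
t: 30.18
tcp_pos: [513.9, -161.6, 40.8]
tool_rot: [0.025, 1.0, -0.0, 0.0]
contact_force: [-3.8, 3.1, 11.8]
finger_gap: 24.9
grip_force: 40.9
```

step_arm --pt "0.2 0 0 0 0" --pt "-0.2 0 0 0 0" --pt "-0.2 0 0 0 0" --pt "-0.2 0 0 0 0" --pt "-0.2 0 0 -0.3 0" --pt "-0.2 0 0 -0.6 0" --pt "-0.2 0 0 -0.7 0" --pt "-0.2 0 0 -0.7 0" --pt "-0.2 0 0 -0.4 0" --pt "-0.2 0 0 0 0"

```text
t: 31.42
tcp_pos: [514.7, -162.2, 149.5]
tool_rot: [0.025, 1.0, -0.001, 0.001]
contact_force: [-1.1, 0.3, -0.3]
finger_gap: 51.3
grip_force: 0.0
```

```bash
python3 go.py T -96 150
```

```text
t 31.43 tcp [ 514.7 -162.2  149.5] gap 51.3 target [499.1  90.5] 150.0
twist units -2.18 ; then shift units x,y,z [-0.262  6.324 -0.013] q6 -0.39
```

step_arm --pt "-0.2 0 0 0 -0.73" --pt "-0.2 0 0 0 -0.73" --pt "-0.2 0 0 0 -0.72" --pt "-0.2 -0.03 0.4 0 0" --pt "-0.2 -0.03 0.8 0 0" --pt "-0.2 -0.03 0.8 0 0" --pt "-0.2 -0.03 0.8 0 0" --pt "-0.2 -0.03 0.8 0 0" --pt "-0.2 -0.03 0.8 0 0" --pt "-0.2 -0.03 0.8 0 0"

```text
t: 32.67
tcp_pos: [499.8, 48.0, 147.4]
tool_rot: [-0.051, 0.999, 0.0, -0.0]
contact_force: [0.1, -0.1, 0.9]
finger_gap: 51.2
grip_force: 0.0
```

step_arm --pt "-0.2 -0.03 0.8 0 0" --pt "-0.2 -0.03 0.32 0 0" --pt "-0.2 0 0 0 0" --pt "-0.2 0 0 0 0"

```text
t: 33.17
tcp_pos: [498.5, 90.3, 147.6]
tool_rot: [-0.051, 0.999, -0.0, -0.0]
contact_force: [0.3, 0.2, 0.4]
finger_gap: 51.2
grip_force: 0.0
```

```bash
python3 go.py T -96 40
```

```text
t 33.17 tcp [498.5  90.3 147.6] gap 51.2 target [499.1  90.5] 40.0
twist units -0.01 ; then shift units x,y,z [-0.015  0.005  2.69 ] q6 -0.07
```

step_arm --pt "-0.2 -0.01 0 0.5 0" --pt "-0.2 0 0 0.5 0" --pt "-0.2 0 0 0.5 0" --pt "-0.2 0 0 0.5 0" --pt "-0.2 0 0 0.4 0" --pt "-0.2 0 0 0.29 0" --pt "-0.2 0 0 0 0"

```text
t: 34.05
tcp_pos: [498.4, 90.3, 39.5]
tool_rot: [-0.051, 0.999, -0.0, -0.001]
contact_force: [-0.1, 0.2, 0.3]
finger_gap: 51.7
grip_force: 0.0
```

step_arm --pt "1 0 0 0 0" --pt "1 0 0 0 0" --pt "1 0 0 0 0" --pt "1 0 0 0 0" --pt "1 0 0 0 0" --pt "1 0 0 0 0"

```text
t: 34.8
tcp_pos: [499.5, 90.9, 40.7]
tool_rot: [-0.051, 0.999, -0.0, 0.001]
contact_force: [-0.4, -0.5, 6.5]
finger_gap: 24.7
grip_force: 39.2
```

step_arm --pt "1 0 0 -0.2 0" --pt "1 0 0 -0.4 0" --pt "1 0 0 -0.5 0" --pt "1 0 0 -0.6 0" --pt "1 0 0 -0.6 0" --pt "1 0 0 -0.5 0" --pt "1 0 0 0 0"

```text
t: 35.67
tcp_pos: [499.8, 91.0, 153.4]
tool_rot: [-0.051, 0.999, -0.0, 0.001]
contact_force: [-0.1, 0.8, -1.8]
finger_gap: 25.0
grip_force: 39.4
```

```bash
python3 go.py R 96 150
```

```text
t 35.67 tcp [499.8  91.  153.4] gap 25.0 target [517.4 -97.1] 150.0
twist units 2.18 ; then shift units x,y,z [-0.67  -4.675  0.086] q6 -0.07
```

step_arm --pt "1 0 0 0 0.5" --pt "1 0 0 0 0.6" --pt "1 0 0 0 0.6" --pt "1 0 0 0 0.48" --pt "1 -0.1 -0.4 0 0" --pt "1 -0.12 -0.8 0 0" --pt "1 -0.12 -0.8 0 0" --pt "1 -0.12 -0.8 0 0" --pt "1 -0.12 -0.8 0 0" --pt "1 -0.12 -0.8 0 0"

```text
t: 36.92
tcp_pos: [518.0, -88.2, 151.8]
tool_rot: [0.025, 1.0, -0.0, -0.0]
contact_force: [0.3, 0.1, -0.8]
finger_gap: 25.2
grip_force: 39.5
```

step_arm --pt "1 -0.03 -0.25 0 0" --pt "1 0 0 0 0" --pt "1 0 0 0 0"

```text
t: 37.3
tcp_pos: [518.6, -95.6, 152.0]
tool_rot: [0.024, 1.0, 0.0, -0.0]
contact_force: [0.5, -0.2, -1.2]
finger_gap: 24.9
grip_force: 39.6
```

```bash
python3 go.py R 96 43
```

```text
t 37.3 tcp [518.6 -95.6 152. ] gap 24.9 target [517.4 -97.1] 43.0
twist units 0.0 ; then shift units x,y,z [ 0.028 -0.041  2.724] q6 -0.27
```

step_arm --pt "1 0.02 -0.03 0.4 0" --pt "1 0 0 0.5 0" --pt "1 0 0 0.5 0" --pt "1 0 0 0.5 0" --pt "1 0 0 0.4 0" --pt "1 0 0 0.2 0" --pt "1 0 0 0.15 0" --pt "1 0 0 0.1 0" --pt "1 0 0 0.03 0" --pt "1 0 0 0 0"

```text
t: 38.55
tcp_pos: [518.2, -97.5, 41.1]
tool_rot: [0.025, 1.0, -0.0, 0.0]
contact_force: [0.3, -0.0, -1.0]
finger_gap: 24.7
grip_force: 39.6
```

step_arm --pt "1 0 0 0.03 0" --pt "1 0 0 0 0"

```text
t: 38.8
tcp_pos: [518.3, -97.6, 40.8]
tool_rot: [0.025, 1.0, -0.0, 0.0]
contact_force: [-3.0, 1.1, 10.3]
finger_gap: 24.3
grip_force: 40.8
```

Release, raise, then move aside for a clear look.

step_arm --pt "0.2 0 0 0 0" --pt "-0.2 0 0 0 0" --pt "-0.2 0 0 0 0" --pt "-0.2 0 0 0 0" --pt "-0.2 0 0 -0.3 0" --pt "-0.2 0 0 -0.6 0" --pt "-0.2 0 0 -0.7 0" --pt "-0.2 0 0 -0.7 0" --pt "-0.2 0 0 -0.5 0" --pt "-0.2 0 0 -0.5 0"

```text
t: 40.05
tcp_pos: [518.1, -97.5, 173.4]
tool_rot: [0.025, 1.0, -0.0, 0.0]
contact_force: [0.2, -0.2, -0.3]
finger_gap: 51.2
grip_force: 0.0
```

step_arm --pt "-0.2 0 0.9 0 0" --pt "-0.2 0 0.9 0 0" --pt "-0.2 0 0.9 0 0" --pt "-0.2 0 0.9 0 0" --pt "-0.2 0 0.9 0 0" --pt "-0.2 0 0.9 0 0" --pt "-0.2 0 0.9 0 0" --pt "-0.2 0 0.9 0 0" --pt "-0.2 0 0 0 0" --pt "-0.2 0 0 0 0"

```text
t: 41.3
tcp_pos: [532.2, 189.9, 172.1]
tool_rot: [0.025, 1.0, -0.0, 0.0]
contact_force: [0.0, -0.4, -0.5]
finger_gap: 50.9
grip_force: 0.0
```

```bash
python3 - <<'E'
from cell import capture,get_obs
import cv2
from h import *
x0,y0,a=512.7,-193,-.049
print(get_obs()["tcp_pos"])
out=[]
for n,(X0,Y0,X1,Y1) in(('top',(290,140,425,270)),('side',(235,90,405,240))):
    c=capture(n);im=c["frame"][:,:,::-1].copy();k=4 if n=='side' else 5
    cr=cv2.resize(im[Y0:Y1,X0:X1],None,fx=k,fy=k,interpolation=cv2.INTER_CUBIC)
    for y in(96,32,-32,-96):
      for x in(-72,-33,33,62):
        u,v=proj(c,[x0+np.cos(a)*x-np.sin(a)*y,y0+np.sin(a)*x+np.cos(a)*y,57])[0]
        cv2.drawMarker(cr,(int((u-X0+.5)*k),int((v-Y0+.5)*k)),(255,0,255),0,9)
    cv2.imwrite(f'pics/end_{n}.png',cr)
E
```

```text
[532.15062827 189.881192   172.11197765]
```

View pics/end_top.png

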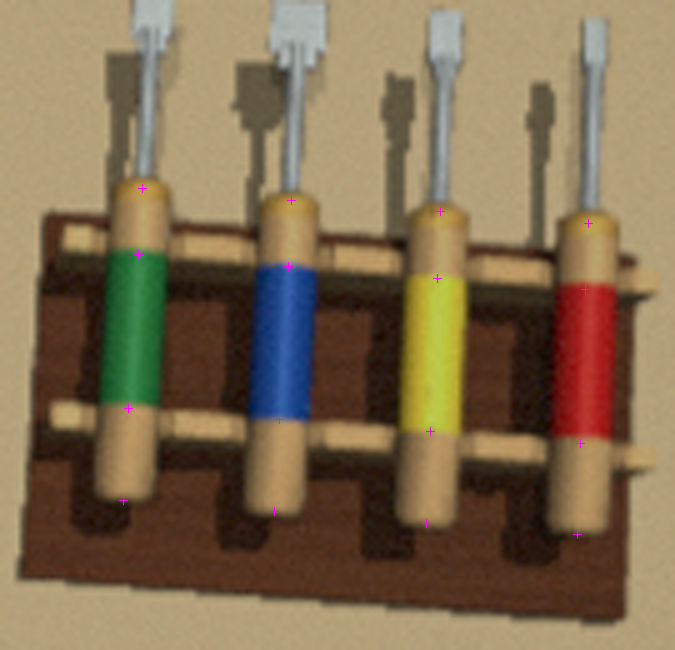

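View pics/end_side.png

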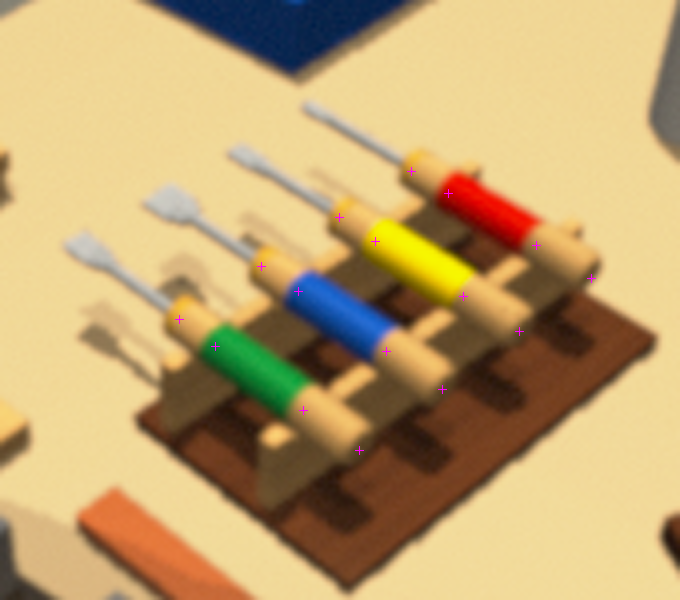

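All four gouges are seated straight, with the grips on the predicted marks to about 1–2 mm in the top view. In that crop green runs from (139,253) to (128,407) and red from (585,290) to (580,442). The order is green, blue, yellow, red from left to right, and the gripper is clear.

```bash
python3 -c "
from cell import sign_off
print(sign_off())"
```

```text
the job is handed in; nothing more can be done
None
```

I moved all four gouges to the rack in reverse order (green, blue, yellow, red from left to right), each lowered and seated straight in its bay in the final pictures, and handed the job in at about 41 s; no verdict came back.

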